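# Lock the sliding planter at the green label

## Robot

A 6-joint arm with a two-finger parallel gripper is mounted at the origin on the work surface. World frame = base frame: x ahead of the robot, y to its left, z up, the work surface at z = 0. Lengths are in m, angles in rad, forces in N, time in s.
With the tool pointing down it reaches from about 0.3 to 0.825 m from the base axis. Payload 5.4 kg.
Tool frame: the origin (TCP) lies midway between the tips of the shut fingers; the grasp point (between the pads) lies 19 mm behind it; z points along the fingers, y is the direction in which the jaws open and shut (so a half turn about z gives the same grasp; the last joint's range is limited). The gripper opens to 92 mm and grips with 3 to 60 N. Pads are 20 mm wide; open, the fingers measure 128 mm over their backs; the gripper's body (75 mm by 189 mm) begins 69 mm behind the grasp point.
Start: joints at [-1.5, 0.158, 1.597, -0, 1.386, -0.21], TCP at [0.159, -0.552, 0.215] pointing down, gripper open.
Joint ranges: [-2.91, 2.91], [-0.94, 2.29], [0.18, 2.7], [-1.29, 4.43], [0.17, 2.64], [-3, 3]. Speed limits (rad/s): [2.57, 2.57, 3.14, 3.14, 3.14, 3.14].

## Interface

Orientations are given as a unit quaternion [w, x, y, z].
In Python, from bench import observe, cams, ticket gives the robot as it stands.
- The arm moves only by the shell command python3 -m creep 'ROWS' [FORCE]. ROWS is a JSON object of lists of equal length, an entry for each row: "slide": the shift along the tool's x, y, z in mm, a list of three; "rot": the turn, a rotation vector about the tool's x, y, z in degrees, a list of three; "gripper": the gripper command: -1 is fully open, 1 is shut, values between are in proportion. A call has 1 to 8 rows; each row shifts and turns the commanded pose from where the row before left it, along the tool's axes as they then stand; what a row does not reach is not made up. A row lasts 1/10 s, in which the tool goes at most 50 mm and 8.59 degrees, less where a joint would pass 70% of its speed; a pose out of reach is approached as far as the arm can. A call with a gripper value outside its range is refused whole. The fingers move at their own pace and stop on an object; FORCE is the grip in N (left out, the last holds). Time passes only in rows, so rows that do not move let the fingers close. It gives the time, the measured TCP pose, the force and the opening at its end, in the units of the state.
- observe(): the state, without advancing time (a new reading comes with each control period).
- cams.capture(name): name is "side" or "top"; returns the picture (400x640x3 uint8, red, green, blue); there is no depth.
- cams.camera_model(name): a dict with "fx", "fy", "cx", "cy" (pixels), "k1" (the pictures are not rectified: a ray, as slopes to the right and down, at radius r is drawn at 1 + k1 r^2 times it, then the intrinsics apply), "R" (3x3) and "t" (3): a world point X has camera coordinates R X + t. Camera axes: x right, y down, z forward; pixel columns grow to the right and rows downward; lengths in m; the calibration is good to about 2 mm. A picture is of the moment at which its call begins. camera_model takes no time and is no camera call.
- ticket.finish_job(): hands the job in, once; it reports no verdict.
The state is a dict: "time_s": time; "qpos": joint angles; "joint_vel": joint speeds; "joint_torque": joint torques, N m; "ee_pos": TCP position; "orientation": TCP orientation; "force": force on the tool from outside, world axes, zero at the start; "torque": the same for the moment, N m; "grip_width": finger opening in m.
Only numpy, scipy, OpenCV 4.12 (cv2) and the standard library are available. Lean on these libraries where they do the work, as an engineer would, in place of code of your own. Each camera call takes 0.05 s, during which the arm holds its last target. There are 200 camera calls.

## Task

Lift the red release bar of the planter's carriage and keep it lifted while you slide the planter along its track to the place of the green plant label. Then let the bar drop fully home into the notch there, nudging the carriage a little if it has not caught, so that the planter ends locked with its white centre mark no more than about 2 cm along the track from the green label. Let go, and leave the loose pots, saucer, trowel and bottle where they are.

Things in the scene. Friction and masses are not known exactly. Their poses are not given: they have to be found in the camera images.
- bar_grip (a point): Centre of the release bar's red grip: upright plate 40 mm long (its x), 14 mm thick (its y), 50 mm high (z), sticking out of the carriage towards the robot; 76 mm above the table when down. x: level, square to the track, away from the robot; y: along the track. Pinch it across its thickness. The planter's wall is 42 mm on its +x side; below it is free air down to the board, 12 mm above the table.
- planter_mark (a point): Middle of the planter's top, 188 mm above the table, on the line of the white marks on its rims. Terracotta-coloured box, 190 mm across the track, 225 mm along it. Axes as bar_grip. Its rim, 14 mm thick, overhangs the red grip (edge 95 mm from this point, grip's centre 112 mm): a gripper pointing straight down strikes it; lean back towards the robot 25 to 45 degrees.
- bar (a joint): Lift of the release bar, m: 0 = down (home in a notch, or in the bay without teeth), 0.020 = top stop. A spring and its weight press it down with about 6 N (down) to 7 N (up). Between notches its pawl rests on the tooth tops at about 0.010; it must be above that to slide freely.
- carriage (a joint): Position of the carriage along the track, m, growing along +y of the track, -0.21 to 0.21, 0 = middle. It slides with 1 to 3 N of friction (up to 5 N with the pawl on the teeth) and stays where it is left.
- track: Plywood board with two aluminium rails, 325 by 670 mm; origin on the table under the rails' middle, y along the track. Between the rails lies a notched strip: a 13 mm notch every 36 mm for the 8 mm pawl, but no teeth within about 40 mm of the middle (loading bay). Where the notches lie differs each time and is not measured: one lies within 18 mm of any label, on either side; feel for it.
- green_top (a point): Top of the green plant label, 165 mm above the table: an upright tag 26 mm wide with a flat 26 by 26 mm top on a wooden foot on the far side of the track, 122 mm from its centre line. Axes as the track. Four labels (green, white, yellow, blue) stand 110 or 170 mm to either side of the track's middle, in any order.
- pot_a_mid (a point): Small terracotta pot with a small seedling, 60 mm across, 50 mm high, on the board beyond the track: leave alone. Point: centre, half-way up.
- pot_b_mid (a point): Its twin, likewise: leave alone.
- pot_c_mid (a point): Larger terracotta pot, 100 mm across, 85 mm high, to the left: leave alone.
- saucer_mid (a point): Terracotta saucer, 110 mm across, 16 mm high, in front of the track: leave alone.
- trowel_mid (a point): Hand trowel lying to the right of the board, 255 mm long, 24 mm high: leave alone.
- spray_mid (a point): Green bottle with a white cap, 70 mm across, 170 mm high, to the left: leave alone.

How it is judged:
On the way, in this order (a step that is already met when the one before it is completed fails the run):
1. the release bar is lifted clear of the teeth by the fingers (value of joint bar above 0.011 m and contact force between the fingers and bar above 0.5 N), for 0.2 s.
2. the planter is brought near the green label (within 30 mm along the track) with the bar still held up by the fingers (all of step 1 and y of planter_mark in the frame of green_top between -0.03 and 0.03 m), for 0.1 s.
At the end, for the whole second after the job is handed in: The release bar is down in a notch (lift under 3 mm), the planter's centre mark is within 24 mm of the green label along the track, and the carriage is at rest (value of joint bar below 0.003 m and y of planter_mark in the frame of green_top between -0.024 and 0.024 m and velocity of joint carriage between -0.01 and 0.01 m/s); the robot touches nothing.
It fails at once if the bar is dropped into a notch on the way (away from the loading bay and more than 45 mm from the green label) (value of joint bar below 0.006 m and (value of joint carriage above 0.055 m or value of joint carriage below -0.055 m) and (y of planter_mark in the frame of green_top above 0.045 m or y of planter_mark in the frame of green_top below -0.045 m)).
It fails at once if a loose thing on the table is moved by more than 30 mm (distance of any of pot_a_mid, pot_b_mid, pot_c_mid, saucer_mid, trowel_mid, spray_mid from where it was at the start of the episode above 0.03 m).
It also fails if it takes over 48 s, if anything falls off the work surface, if the arm or the gripper's body presses on something with over 40 N, if the wrist force passes 120 N, or if a joint passes its speed limit or range.

## Working session

There is one attempt and no reset: what is moved stays moved. The work goes in short steps, Python scripts to look and compute and a shell command to move; the robot and the scene stay as the last step left them, time stands still between calls to the robot, and variables do not carry over. Pictures are saved under pics/ and viewed, about 8 in all and at most 12, crops included, and the job is handed in when it is done.

```bash
mkdir -p pics; ls; cat > h.py <<'E'
import numpy as np, cv2, json
from bench import observe, cams, ticket
def grab(n,f):
    im=cams.capture(n); cv2.imwrite('pics/'+f,im[:,:,::-1]); return im
def ray(n,u,v):
    c=cams.camera_model(n); K=np.array([[c['fx'],0,c['cx']],[0,c['fy'],c['cy']],[0,0,1]])
    p=cv2.undistortPoints(np.array([[[u,v]]],float),K,np.array([c['k1'],0,0,0,0.]))[0,0]
    R=np.array(c['R']);t=np.array(c['t']); return -R.T@t, R.T@np.array([p[0],p[1],1])
def plane(n,u,v,z):
    o,d=ray(n,u,v); return o+d*(z-o[2])/d[2]
def two(a,b):
    (o1,d1),(o2,d2)=ray(*a),ray(*b); s=np.linalg.lstsq(np.c_[d1,-d2],o2-o1,rcond=None)[0]
    p,q=o1+s[0]*d1,o2+s[1]*d2; return (p+q)/2, np.linalg.norm(p-q)
E
python3 - <<'E'
from h import *
for n in('top','side'):
    grab(n,n+'1.png'); c=cams.camera_model(n); print(n,c['fx'],c['k1'],-np.array(c['R']).T@np.array(c['t']))
s=observe(); print(s)
E
```

```text
pics
top 442.8004779602859 0.004151484757446567 [ 0.43399643 -0.00232225  1.65949231]
side 447.7663060255007 -0.03384765742814564 [ 0.17539991 -0.12037328  1.32432124]
{'time_s': 0.1, 'qpos': array([-1.50010773e+00,  1.58969349e-01,  1.59808493e+00,  3.80205912e-05,
        1.38622645e+00, -2.10078293e-01]), 'joint_vel': array([ 1.03733208e-03, -2.25163986e-03, -1.02724303e-03, -3.58874237e-05,
        1.14269455e-03, -9.71843205e-04]), 'joint_torque': array([-3.73055427e-04, -3.86499846e+01, -3.22961462e+01,  7.03137880e-02,
        3.39537067e-02, -4.84202383e-05]), 'ee_pos': array([ 0.15929114, -0.55191042,  0.21373747]), 'orientation': array([-8.40686895e-04,  9.90162554e-01,  1.39919277e-01,  7.74165283e-05]), 'force': array([-0.10149184, -1.04434067,  0.55409905]), 'torque': array([-0.00583095,  0.01042231, -0.01905928]), 'grip_width': 0.09225475631549716}
```

View pics/top1.png

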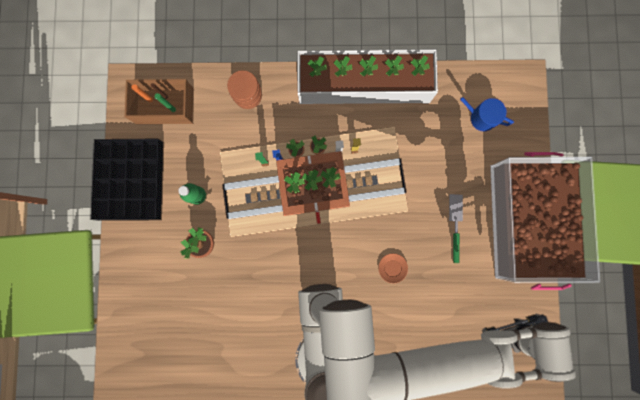

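View pics/side1.png

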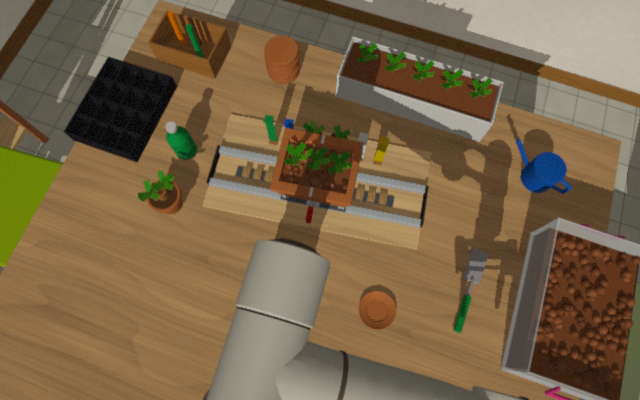

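The top view shows the red grip at about (318,215), the planter centre at about (313,182) and the green label at about (261,158), which is on the left (+y). The side view shows the grip at (310,214) and the label at (270,125). Next I'll measure these with masks.

```bash
python3 - <<'E'
from h import *
T=cv2.imread('pics/top1.png');S=cv2.imread('pics/side1.png')
def blobs(im,lo,hi,box,n):
    h=cv2.cvtColor(im,cv2.COLOR_BGR2HSV); m=cv2.inRange(h,lo,hi)
    x0,y0,x1,y1=box; k=np.zeros_like(m);k[y0:y1,x0:x1]=m[y0:y1,x0:x1]
    N,l,s,c=cv2.connectedComponentsWithStats(k)
    for i in range(1,N):
        if s[i][4]>8: print(n,s[i],c[i].round(1))
blobs(T,(0,190,60),(4,255,255),(300,190,335,235),'redT')
blobs(S,(0,190,60),(4,255,255),(295,195,330,235),'redS')
blobs(T,(60,120,50),(90,255,255),(245,140,275,172),'grT')
blobs(S,(60,120,50),(90,255,255),(255,105,285,150),'grS')
a=cv2.resize(T[125:245,210:415],None,fx=3.9,fy=3.9,interpolation=cv2.INTER_CUBIC)[:, :800]
cv2.imwrite('pics/t1c.png',a)
b=cv2.resize(S[100:250,200:400],None,fx=3.9,fy=3.9,interpolation=cv2.INTER_CUBIC)
cv2.imwrite('pics/s1c.png',b)
# board corners (z=.012): yaw from black end stops/board edges in top
for u,v in [(222,150),(391,127),(408,209),(231,236)]: print('board',plane('top',u,v,.012).round(4))
E
```

```text
redS [306 207   7  16  51] [308.8 214.4]
grT [256 153  11  10  56] [260.6 157.8]
grS [264 116  13  25 175] [270.2 127.3]
board [0.7723 0.3941 0.012 ]
board [ 0.8569 -0.2462  0.012 ]
board [ 0.5455 -0.3036  0.012 ]
board [0.4478 0.3546 0.012 ]
```

View pics/t1c.png

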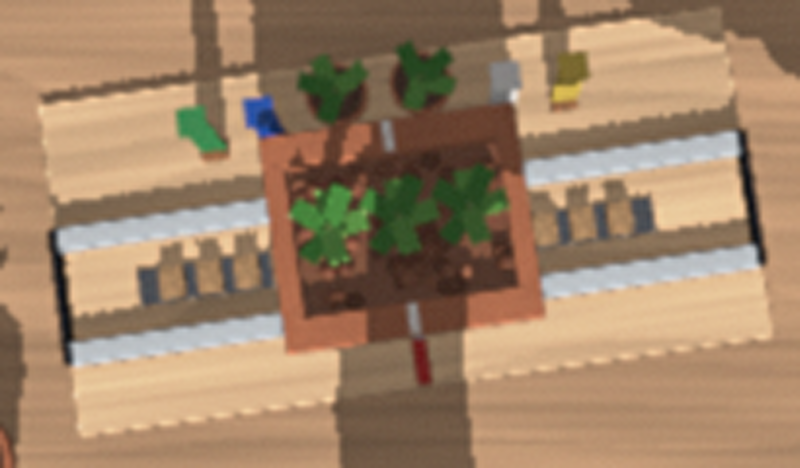

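View pics/s1c.png

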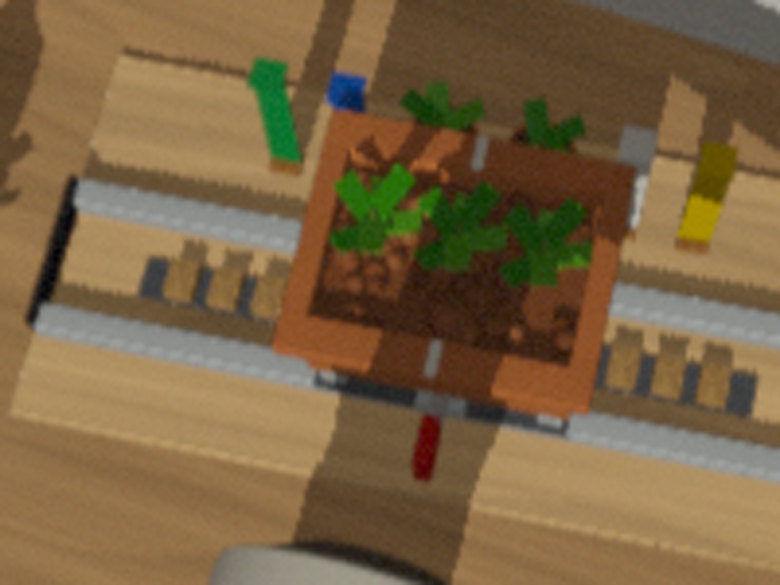

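The crops show the rim marks at top full-image (309.5,159.6) and (316.4,206.5), the green top at about (259.5,156.8) top and (268.7,118.5) side, and the red grip's top face at about (318.4,217.8) top.

```bash
cat > g.py <<'E'
from h import *
from scipy.spatial.transform import Rotation as Ro
c=lambda u,v:(210+u/3.9,125+v/3.9); s=lambda u,v:(200+u/3.9,100+v/3.9)
m1,m2=plane('top',*c(388,135),.188),plane('top',*c(415,318),.188)
n1,n2=plane('side',*s(481,152),.188),plane('side',*s(434,357),.188)
print('marks',m1,m2,np.linalg.norm(m1-m2),'side',n1,n2)
M=(m1+m2+n1+n2)/4
ends=[plane('top',*c(*p),.03) for p in[(56,238),(742,140),(70,353),(760,258)]]
print('rail ends',np.round(ends,4)); O=np.mean(ends,0)
d=(ends[0]-ends[1]+ends[2]-ends[3]); yaw=np.arctan2(-d[0],d[1])
print('yaw deg from rails',np.degrees(yaw),'from marks',np.degrees(np.arctan2(*(m1-m2)[1::-1])))
Rz=Ro.from_euler('z',yaw).as_matrix()
G,e=two(('top',*c(193,122)),('side',*s(268,72))); print('green',G,e,plane('top',*c(193,122),.165))
loc=lambda P:Rz.T@(P-O)
gr=plane('top',*c(422,362),.101); gs=plane('side',*s(430,420),.101)
print('grip top',gr,gs,'expected',M+Rz@[-.112,0,-.112])
print('local: M',loc(M),'G',loc(G),'grip',loc(gr),loc(gs)); print('O',O,'M',M)
E
python3 g.py
```

```text
marks [0.70157102 0.05576396 0.188     ] [0.54307987 0.03280333 0.188     ] 0.16014566969458477 side [0.70359788 0.05575421 0.188     ] [0.54555836 0.03395934 0.188     ]
rail ends [[ 0.6327  0.3785  0.03  ]
 [ 0.7236 -0.2756  0.03  ]
 [ 0.523   0.3633  0.03  ]
 [ 0.6103 -0.2903  0.03  ]]
yaw deg from rails 7.7621316430995755 from marks 8.243099624699772
green [0.7151333  0.22571799 0.18119071] 0.0002961929209119325 [0.7182808  0.22808217 0.165     ]
grip top [0.50968815 0.02864944 0.101     ] [0.52687078 0.03172581 0.101     ] expected [0.512478   0.02944341 0.076     ]
local: M [0.00113202 0.00043685 0.158     ] G [0.11643943 0.16754226 0.15119071] grip [-1.13739505e-01  2.69505315e-05  7.10000000e-02] [-0.09629882  0.00075444  0.071     ]
O [0.62238914 0.04398447 0.03      ] M [0.62345178 0.04457021 0.188     ]
```

The measurements agree: the track is yawed about 8°, the planter is near the middle, the green label is at +0.17 along the track, and the grip is at about (0.512, 0.029, 0.076). I'll compute the relative move to a pregrasp leaning 35°.

```bash
cat > rel.py <<'E'
import sys
from h import *
from scipy.spatial.transform import Rotation as Ro
# usage: rel.py lx ly lz back : grasp point in track axes offset (mm) from grip centre, back along tool z
a=[float(x) for x in sys.argv[1:5]]
yaw,th=np.radians(8.0),np.radians(35)
Rz=Ro.from_euler('z',yaw).as_matrix()
Rt=Rz@np.array([[np.cos(th),0,np.sin(th)],[0,-1,0],[np.sin(th),0,-np.cos(th)]])
P=np.array([.5122,.0292,.076])+Rz@np.array(a[:3])/1e3+Rt[:,2]*(.019-a[3]/1e3)
s=observe(); q=s['orientation']; R=Ro.from_quat([*q[1:],q[0]]).as_matrix()
d=P-s['ee_pos']
print('t',s['time_s'],'pos',s['ee_pos'].round(4),'goal',P.round(4),'F',s['force'].round(1),'w',round(s['grip_width'],4))
print('slide now-axes mm',(R.T@d*1e3).round(1),'slide goal-axes',(Rt.T@d*1e3).round(1),'rot deg',np.degrees(Ro.from_matrix(R.T@Rt).as_rotvec()).round(2))
print('track axes mm',(Rz.T@d*1e3).round(1),'q',s['qpos'].round(2))
E
python3 rel.py 0 0 0 100
```

```text
t 0.1 pos [ 0.1593 -0.5519  0.2137] goal [0.4662 0.0227 0.1424] F [-0.1 -1.   0.6] w 0.0923
slide now-axes mm [ 454.1 -467.    72.3] slide goal-axes [ 273.5 -526.3  278.7] rot deg [-2.56 34.93  7.8 ]
track axes mm [383.9 526.3 -71.4] q [-1.5   0.16  1.6   0.    1.39 -0.21]
```

```bash
Z='"rot":[[0,0,0],[0,0,0],[0,0,0],[0,0,0],[0,0,0],[0,0,0],[0,0,0],[0,0,0]],"gripper":[-1,-1,-1,-1,-1,-1,-1,-1]'
python3 -m creep '{"slide":[[26,-29,0],[26,-29,0],[26,-29,0],[26,-29,0],[26,-29,0],[26,-29,0],[26,-29,0],[26,-29,0]],"rot":[[0,0,0],[0,0,0],[0,0,0],[0,0,0],[0,0,0],[0,0,0],[0,0,0],[0,0,0]],"gripper":[-1,-1,-1,-1,-1,-1,-1,-1]}' 30
python3 -m creep '{"slide":[[20,-28,0],[20,-28,0],[20,-28,0],[20,-28,0],[20,-28,0],[20,-28,0],[20,-28,0],[20,-28,0]],"rot":[[0,4.4,1],[0,4.4,1],[0,4.4,1],[0,4.4,1],[0,4.4,1],[0,4.4,1],[0,4.4,1],[0,4.4,1]],"gripper":[-1,-1,-1,-1,-1,-1,-1,-1]}'
python3 rel.py 0 0 0 100
```

```text
time_s: 0.9
ee_pos: [0.2951, -0.2702, 0.2142]
orientation: [-0.0, 0.99, 0.14, -0.0]
force: [0.7, 0.1, -0.1]
grip_width: 0.0919
time_s: 1.7
ee_pos: [0.41, -0.0247, 0.2566]
orientation: [-0.047, 0.953, 0.064, 0.293]
force: [1.0, 0.9, 0.6]
grip_width: 0.0919
t 1.7 pos [ 0.41   -0.0247  0.2566] goal [0.4662 0.0227 0.1424] F [1.  0.9 0.6] w 0.0919
slide now-axes mm [-13.9 -32.5 131.2] slide goal-axes [-14.5 -39.2 129.3] rot deg [-2.8   0.59 -1.19]
track axes mm [  62.3   39.2 -114.3] q [-0.8  -0.94  2.43  0.52  1.35  0.6 ]
```

```bash

python3 -m creep '{"slide":[[-2,-5,16],[-2,-5,16],[-2,-5,16],[-2,-5,16],[-2,-5,16],[-2,-5,16],[-2,-5,16],[0,0,0]],"rot":[[-0.4,0,0],[-0.4,0,0],[-0.4,0,0],[-0.4,0,0],[-0.4,0,0],[-0.4,0,0],[-0.4,0,0],[0,0,0]],"gripper":[-1,-1,-1,-1,-1,-1,-1,-1]}'
python3 rel.py 0 0 0 60
```

```text
time_s: 2.5
ee_pos: [0.4546, 0.021, 0.1566]
orientation: [-0.023, 0.954, 0.06, 0.293]
force: [0.5, 1.1, 0.1]
grip_width: 0.0921
t 2.5 pos [0.4546 0.021  0.1566] goal [0.4889 0.0259 0.1096] F [0.5 1.1 0.1] w 0.0921
slide now-axes mm [ 2.3 -0.1 58.4] slide goal-axes [ 1.5 -0.1 58.4] rot deg [-0.07  0.85 -0.86]
track axes mm [ 34.7   0.1 -47. ] q [-0.47 -0.68  2.5   0.44  0.86  0.77]
```

```bash

python3 -m creep '{"slide":[[0,0,17],[0,0,17],[0,0,17],[0,0,17],[0,0,17],[0,0,17],[0,0,15],[0,0,0]],"rot":[[0,0,-0.8],[0,0.8,0],[0,0,0],[0,0,0],[0,0,0],[0,0,0],[0,0,0],[0,0,0]],"gripper":[-1,-1,-1,-1,-1,-1,-1,-1]}'
python3 rel.py 0 0 0 0; python3 -c "
from h import *
i=grab('side','s2.png');j=grab('top','t2.png')
cv2.imwrite('pics/c2.png',cv2.resize(np.hstack([i[130:280,220:420],j[125:275,220:420]])[:,:,::-1],None,fx=2,fy=2))"
```

```text
time_s: 3.3
ee_pos: [0.5223, 0.0282, 0.0629]
orientation: [-0.021, 0.951, 0.065, 0.301]
force: [-0.4, 0.1, -1.0]
grip_width: 0.0918
t 3.3 pos [0.5223 0.0282 0.0629] goal [0.523  0.0307 0.0604] F [-0.4  0.1 -1. ] w 0.0918
slide now-axes mm [-0.6 -2.4  2.6] slide goal-axes [-0.6 -2.4  2.6] rot deg [ 0.07 -0.11 -0.12]
track axes mm [ 1.   2.4 -2.5] q [-0.35 -0.18  2.4   0.66  0.46  0.55]
```

View pics/c2.png

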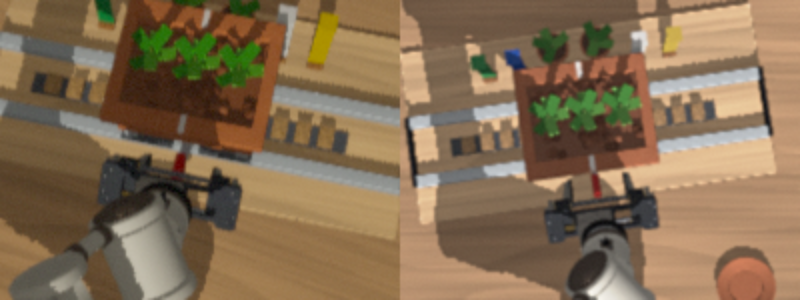

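The red grip sits between the open fingers in both views (crop side at about (180,165), top at about (596,185)), with the planter undisturbed. I'll do the last adjustment and close.

```bash

python3 -m creep '{"slide":[[0,-2.4,2.6],[0,0,0],[0,0,0],[0,0,0],[0,0,0],[0,0,0],[0,0,0],[0,0,0]],"rot":[[0,0,0],[0,0,0],[0,0,0],[0,0,0],[0,0,0],[0,0,0],[0,0,0],[0,0,0]],"gripper":[-1,1,1,1,1,1,1,1]}' 40
python3 -m creep '{"slide":[[0,0,0],[0,0,0],[0,0,0],[0,0,0]],"rot":[[0,0,0],[0,0,0],[0,0,0],[0,0,0]],"gripper":[1,1,1,1]}'
python3 rel.py 0 0 15 0
```

```text
time_s: 4.2
ee_pos: [0.5238, 0.0308, 0.0617]
orientation: [-0.02, 0.951, 0.065, 0.302]
force: [-0.9, 0.3, 1.1]
grip_width: 0.0381
time_s: 4.6
ee_pos: [0.5238, 0.0309, 0.0617]
orientation: [-0.02, 0.951, 0.066, 0.302]
force: [-0.3, -0.2, -0.5]
grip_width: 0.0135
t 4.6 pos [0.5238 0.0309 0.0617] goal [0.523  0.0307 0.0754] F [-0.3 -0.2 -0.5] w 0.0135
slide now-axes mm [  7.3   0.1 -11.7] slide goal-axes [  7.3   0.1 -11.7] rot deg [ 0.14 -0.23 -0.07]
track axes mm [-0.8 -0.1 13.8] q [-0.34 -0.17  2.39  0.67  0.44  0.55]
```

```bash

python3 -m creep '{"slide":[[2.3,0,-3.3],[2.3,0,-3.3],[2.3,0,-3.3],[2.3,0,-3.3],[0,0,0],[0,0,0],[0,0,0],[0,0,0]],"rot":[[0,0,0],[0,0,0],[0,0,0],[0,0,0],[0,0,0],[0,0,0],[0,0,0],[0,0,0]],"gripper":[1,1,1,1,1,1,1,1]}'
python3 rel.py 0 0 17 0
```

```text
time_s: 5.4
ee_pos: [0.5237, 0.0309, 0.0776]
orientation: [-0.02, 0.951, 0.065, 0.302]
force: [8.1, 0.2, -7.0]
grip_width: 0.0138
t 5.4 pos [0.5237 0.0309 0.0776] goal [0.523  0.0307 0.0774] F [ 8.1  0.2 -7. ] w 0.0138
slide now-axes mm [-0.7  0.1 -0.3] slide goal-axes [-0.7  0.1 -0.3] rot deg [ 0.15 -0.23 -0.1 ]
track axes mm [-0.7 -0.1 -0.2] q [-0.34 -0.22  2.39  0.61  0.48  0.62]
```

Fz of −7 N matches the spring, so the bar is held up. Now I'll slide along the track.

```bash

python3 -m creep '{"slide":[[0,-4,0],[0,-8,0],[0,-8,0],[0,-8,0],[0,-8,0],[0,-8,0],[0,-8,0],[0,-8,0]],"rot":[[0,0,0],[0,0,0],[0,0,0],[0,0,0],[0,0,0],[0,0,0],[0,0,0],[0,0,0]],"gripper":[1,1,1,1,1,1,1,1]}'
python3 rel.py 0 60 17 0
```

```text
time_s: 6.2
ee_pos: [0.5155, 0.0904, 0.0775]
orientation: [-0.02, 0.951, 0.065, 0.302]
force: [7.4, -0.8, -6.7]
grip_width: 0.0139
t 6.2 pos [0.5155 0.0904 0.0775] goal [0.5146 0.0901 0.0774] F [ 7.4 -0.8 -6.7] w 0.0139
slide now-axes mm [-0.8  0.1 -0.5] slide goal-axes [-0.8  0.1 -0.5] rot deg [ 0.18 -0.23 -0.1 ]
track axes mm [-0.9 -0.1 -0.1] q [-0.17 -0.22  2.4   0.44  0.41  0.91]
```

```bash

python3 -m creep '{"slide":[[0,-8,0],[0,-8,0],[0,-8,0],[0,-8,0],[0,-8,0],[0,-8,0],[0,-8,0],[0,-8,0]],"rot":[[0,0,0],[0,0,0],[0,0,0],[0,0,0],[0,0,0],[0,0,0],[0,0,0],[0,0,0]],"gripper":[1,1,1,1,1,1,1,1]}'
python3 -m creep '{"slide":[[0,-8,0],[0,-8,0],[0,-8,0],[0,-8,0],[0,-8,0],[0,-4,0],[0,0,0],[0,0,0]],"rot":[[0,0,0],[0,0,0],[0,0,0],[0,0,0],[0,0,0],[0,0,0],[0,0,0],[0,0,0]],"gripper":[1,1,1,1,1,1,1,1]}'
python3 rel.py 0 169 17 0;  python3 - <<'E'
from h import *
i=grab('side','s3.png');j=grab('top','t3.png')
cv2.imwrite('pics/c3.png',cv2.resize(np.hstack([i[90:240,170:370],j[125:275,200:400]])[:,:,::-1],None,fx=2,fy=2,interpolation=cv2.INTER_CUBIC))
E
```

```text
time_s: 7.0
ee_pos: [0.5067, 0.1537, 0.0773]
orientation: [-0.02, 0.951, 0.065, 0.302]
force: [7.0, -1.4, -6.0]
grip_width: 0.0135
time_s: 7.8
ee_pos: [0.5006, 0.1975, 0.0772]
orientation: [-0.02, 0.951, 0.065, 0.302]
force: [6.0, 2.5, -7.4]
grip_width: 0.0141
t 7.8 pos [0.5006 0.1975 0.0772] goal [0.4995 0.1981 0.0774] F [ 6.   2.5 -7.4] w 0.0141
slide now-axes mm [-0.7 -0.7 -0.8] slide goal-axes [-0.7 -0.7 -0.8] rot deg [ 0.13 -0.22 -0.08]
track axes mm [-1.   0.7  0.3] q [ 0.16 -0.14  2.33 -0.04  0.34  1.63]
```

View pics/c3.png

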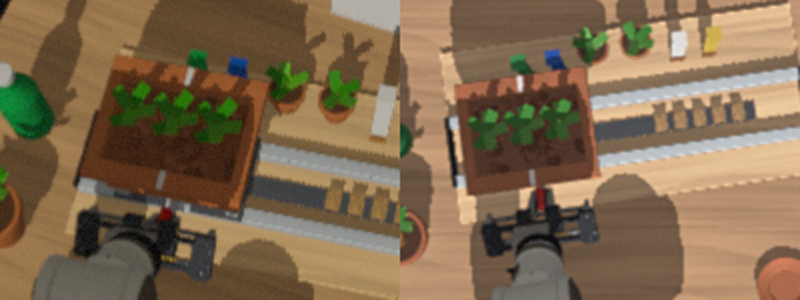

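The planter's white mark (crop side (190,75), top (520,83)) now lines up with the green label at (517,65), still held up. The notches (dark gaps between teeth) were visible in the first pictures, so I'll estimate them and the current offset.

```bash
cat >> g.py <<'E'
print('----')
O=np.array([.6224,.0440,0]); Rz=Ro.from_euler('z',np.radians(8)).as_matrix()
for z in (.02,.03):
    print('top gaps',[round(loc(plane('top',*c(*p),z))[1],4) for p in [(190,282),(228,277)]],'teeth',[round(loc(plane('top',*c(*p),z))[1],4) for p in[(172,282),(209,277),(246,272)]])
    print('side gaps',[round(loc(plane('side',*s(*p),z))[1],4) for p in [(208,292),(249,302)]])
t=lambda u,v:(200+(u-400)/2,125+v/2); w=lambda u,v:(170+u/2,90+v/2)
print('now mark far',loc(plane('top',*t(520,83),.188)),loc(plane('side',*w(190,77),.188)),'near',loc(plane('side',*w(161,179),.188)))
print('green',loc(plane('top',*t(516,62),.165)),loc(plane('side',*w(198,58),.165)),'before',loc(plane('top',*c(193,122),.165)),loc(plane('side',*s(268,72),.165)))
E
python3 g.py | sed '1,/----/d'
```

```text
top gaps [np.float64(0.2101), np.float64(0.1735)] teeth [np.float64(0.2271), np.float64(0.1915), np.float64(0.1558)]
side gaps [np.float64(0.2048), np.float64(0.1705)]
top gaps [np.float64(0.2087), np.float64(0.1723)] teeth [np.float64(0.2256), np.float64(0.1902), np.float64(0.1547)]
side gaps [np.float64(0.2024), np.float64(0.1684)]
now mark far [0.08091242 0.16883771 0.188     ] [0.08052023 0.16826106 0.188     ] near [-0.07723734  0.16963519  0.188     ]
green [0.12227774 0.17387218 0.165     ] [0.1237852  0.16975321 0.165     ] before [0.12056698 0.16894667 0.165     ] [0.12532618 0.1709766  0.165     ]
```

The notch estimate is about 0.171, the mark is at about 0.169 and the label at about 0.170. I'll lower gently and feel.

```bash

python3 -m creep '{"slide":[[-1.2,-0.4,1.6],[-1.2,-0.4,1.6],[-1.2,0,1.6],[-1.2,0,1.6],[-1.2,0,1.6],[0,0,0],[0,0,0]],"rot":[[0,0,0],[0,0,0],[0,0,0],[0,0,0],[0,0,0],[0,0,0],[0,0,0]],"gripper":[1,1,1,1,1,1,1]}'
python3 rel.py 0 169 1 0
```

```text
time_s: 8.6
ee_pos: [0.5005, 0.1982, 0.0674]
orientation: [-0.02, 0.951, 0.065, 0.302]
force: [8.1, 5.0, -9.0]
grip_width: 0.0138
t 8.6 pos [0.5005 0.1982 0.0674] goal [0.4995 0.1981 0.0614] F [ 8.1  5.  -9. ] w 0.0138
slide now-axes mm [-4.3  0.   4.3] slide goal-axes [-4.3  0.   4.3] rot deg [ 0.13 -0.26 -0.09]
track axes mm [-1. -0. -6.] q [ 0.16 -0.12  2.34 -0.05  0.31  1.64]
```

Still carrying the spring load at a lift of about 6 mm, so the pawl is in the notch. I'll lower the rest.

```bash

python3 -m creep '{"slide":[[-1.1,0,1.6],[-1.1,0,1.6],[-1.1,0,1.6],[0,0,0],[0,0,0]],"rot":[[0,0,0],[0,0,0],[0,0,0],[0,0,0],[0,0,0]],"gripper":[1,1,1,1,1]}'
python3 rel.py 0 169 1 0
```

```text
time_s: 9.1
ee_pos: [0.5005, 0.1983, 0.0617]
orientation: [-0.02, 0.951, 0.066, 0.302]
force: [7.2, 5.3, -6.5]
grip_width: 0.0138
t 9.1 pos [0.5005 0.1983 0.0617] goal [0.4995 0.1981 0.0614] F [ 7.2  5.3 -6.5] w 0.0138
slide now-axes mm [-1.   0.  -0.4] slide goal-axes [-1.   0.  -0.4] rot deg [ 0.13 -0.26 -0.08]
track axes mm [-1.1 -0.  -0.3] q [ 0.16 -0.1   2.34 -0.05  0.29  1.64]
```

```bash

python3 -m creep '{"slide":[[-0.6,0,0.8],[0,0,0],[0,0,0],[0,0,0],[0,0,0],[0,0,0],[0,0,0],[0,0,0]],"rot":[[0,0,0],[0,0,0],[0,0,0],[0,0,0],[0,0,0],[0,0,0],[0,0,0],[0,0,0]],"gripper":[1,1,-0.3,-0.3,-0.3,-0.3,-0.3,-0.3]}'
python3 rel.py 0 169 0 0
python3 - <<'E'
from h import *
i=grab('side','s4.png');j=grab('top','t4.png')
cv2.imwrite('pics/c4.png',np.hstack([cv2.resize(x,None,fx=4,fy=4,interpolation=cv2.INTER_CUBIC) for x in (i[110:250,190:290],j[135:275,225:325])])[:,:,::-1])
E
```

```text
time_s: 9.9
ee_pos: [0.5003, 0.1979, 0.0606]
orientation: [-0.02, 0.951, 0.065, 0.302]
force: [0.9, 0.5, -0.1]
grip_width: 0.0588
t 9.9 pos [0.5003 0.1979 0.0606] goal [0.4995 0.1981 0.0604] F [ 0.9  0.5 -0.1] w 0.0588
slide now-axes mm [-0.8 -0.2 -0.3] slide goal-axes [-0.8 -0.2 -0.3] rot deg [ 0.16 -0.23 -0.07]
track axes mm [-0.8  0.2 -0.2] q [ 0.16 -0.1   2.34 -0.05  0.29  1.64]
```

View pics/c4.png

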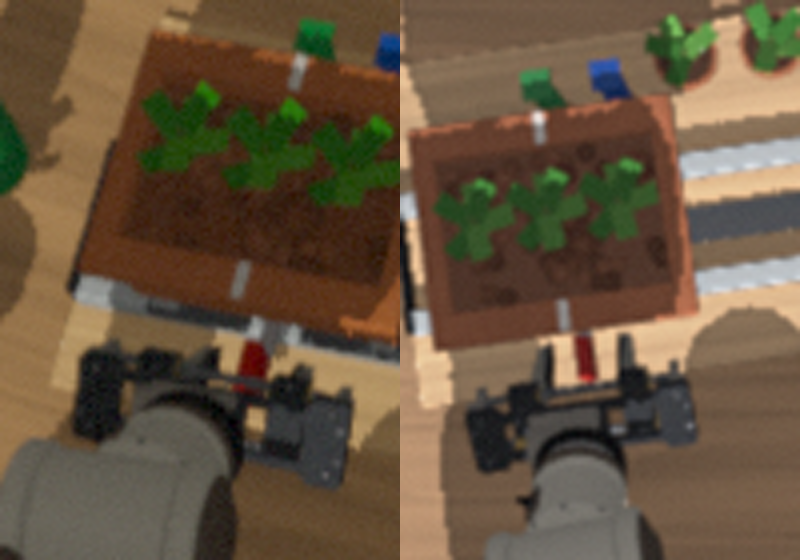

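Released: the planter mark (crop side (300,72), top (540,127)) sits at the green label and the red grip is clear between the fingers. To check the lock, I'll pinch lightly and nudge ±4 mm along the track, reading Fy.

```bash

python3 -m creep '{"slide":[[0,0,0],[0,0,0],[0,0,0],[0,0,0],[0,0,0],[0,0,0],[0,0,0],[0,0,0]],"rot":[[0,0,0],[0,0,0],[0,0,0],[0,0,0],[0,0,0],[0,0,0],[0,0,0],[0,0,0]],"gripper":[1,1,1,1,1,1,1,1]}' 12
python3 -m creep '{"slide":[[0,-2,0],[0,-2,0],[0,0,0]],"rot":[[0,0,0],[0,0,0],[0,0,0]],"gripper":[1,1,1]}'
python3 -m creep '{"slide":[[0,2,0],[0,2,0],[0,2,0],[0,2,0],[0,0,0]],"rot":[[0,0,0],[0,0,0],[0,0,0],[0,0,0],[0,0,0]],"gripper":[1,1,1,1,1]}'
```

```text
time_s: 10.8
ee_pos: [0.5003, 0.1983, 0.0607]
orientation: [-0.02, 0.951, 0.066, 0.302]
force: [-0.8, 3.4, -0.9]
grip_width: 0.0139
time_s: 11.1
ee_pos: [0.4998, 0.2021, 0.0607]
orientation: [-0.02, 0.951, 0.066, 0.302]
force: [-0.8, -0.8, 0.4]
grip_width: 0.0139
time_s: 11.6
ee_pos: [0.5006, 0.1961, 0.0608]
orientation: [-0.022, 0.951, 0.066, 0.302]
force: [5.8, 25.2, -8.0]
grip_width: 0.0174
```

A hard stop (25 N) on the −y side and free play on the +y side mean the pawl is in the notch. I'll return, release and back off.

```bash

python3 -m creep '{"slide":[[0,-2,0],[0,-2,0],[0,-1,0],[0,0,0],[0,0,0]],"rot":[[0,0,0],[0,0,0],[0,0,0],[0,0,0],[0,0,0]],"gripper":[1,1,1,1,1]}'
python3 -m creep '{"slide":[[0,0,0],[0,0,0],[0,0,0],[0,0,0],[0,0,0],[0,0,0],[0,0,0],[0,0,0]],"rot":[[0,0,0],[0,0,0],[0,0,0],[0,0,0],[0,0,0],[0,0,0],[0,0,0],[0,0,0]],"gripper":[-0.3,-0.3,-0.3,-0.3,-0.3,-0.3,-0.3,-0.3]}'
python3 -m creep '{"slide":[[0,0,-15],[0,0,-15],[0,0,-15],[0,0,-15],[0,0,-15],[0,0,-15],[0,0,0],[0,0,0]],"rot":[[0,0,0],[0,0,0],[0,0,0],[0,0,0],[0,0,0],[0,0,0],[0,0,0],[0,0,0]],"gripper":[-0.3,-0.3,-0.3,-0.3,-0.3,-0.3,-0.3,-0.3]}'
python3 - <<'E'
from h import *
i=grab('side','s5.png');j=grab('top','t5.png')
cv2.imwrite('pics/c5.png',np.hstack([cv2.resize(x,None,fx=4,fy=4,interpolation=cv2.INTER_CUBIC) for x in (i[110:250,190:290],j[135:275,225:325])])[:,:,::-1])
E
```

```text
time_s: 12.1
ee_pos: [0.5003, 0.1988, 0.0607]
orientation: [-0.02, 0.951, 0.065, 0.302]
force: [-0.3, 1.8, 1.0]
grip_width: 0.0138
time_s: 12.9
ee_pos: [0.5003, 0.199, 0.0607]
orientation: [-0.02, 0.951, 0.066, 0.302]
force: [0.1, 0.0, -0.4]
grip_width: 0.0597
time_s: 13.7
ee_pos: [0.4491, 0.192, 0.1343]
orientation: [-0.02, 0.951, 0.066, 0.302]
force: [0.1, 0.1, -0.1]
grip_width: 0.0601
```

View pics/c5.png

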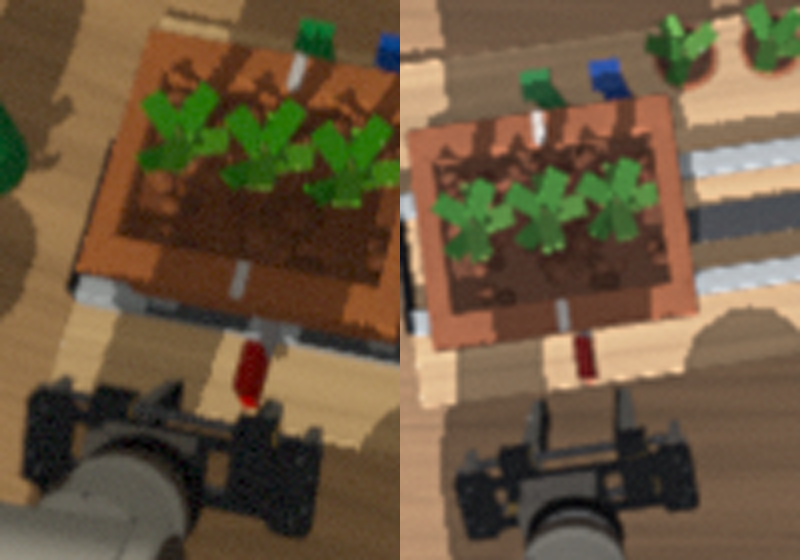

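```bash
python3 -c "
from h import *
print(observe()['force'].round(1), ticket.finish_job())"
```

```text
the job is handed in; nothing more can be done
[ 0.1 -0.2 -0.3] None
```

The job is handed in at 13.8 s. The planter is locked at the green label, by every check I made; the hand-in itself gave no verdict.

- **What I did:** I pinched the bar at a 35° lean, lifted it about 16 mm (Fz showed the 6–7 N spring load) and slid the carriage about 169 mm in +y. I then lowered the bar into the notch, released it and backed off.
- **Lock:** After release I pinched the bar lightly and nudged it along the track. It met a hard stop (25 N) towards −y, while the 4 mm I tried towards +y was free play, so the pawl is in the notch. The fingers had carried the bar slightly below its original down height.
- **Position:** In the pictures taken before lowering, the mark was 1–2 mm from the label along the track by most readings, and about 5 mm by one coarse top-view reading. The last pictures still show it lined up.
- **Clearance:** The gripper is clear and the wrist force is near zero. I never drove the arm near the loose items, and those in view looked undisturbed, but I did not measure them afterwards.
- **Not checked:** I did not measure the final bar height directly. That it is fully down rests on the finger height and the nudge.

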